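# Build up a wheel hub on its stub axle

## Robot

A 6-joint arm with a two-finger parallel gripper is mounted at the origin on a cart in front of the work surface, level with it; the furniture and walls round the work are solid. World frame = base frame: x ahead of the robot, y to its left, z up, the work surface at z = 0. Lengths are in mm, angles in degrees, forces in N, time in s.
With the tool pointing down it reaches from about 350 to 850 mm from the base axis. Payload 8.1 kg.
Tool frame: the origin (TCP) lies midway between the tips of the shut fingers; the grasp point (between the pads) lies grip_depth behind it (grip_depth is the distance from the TCP to the grasp point, in mm); z points along the fingers, y is the line along which they close (so a half turn about z gives the same grasp; the last joint's range is limited). The gripper opens to 85 mm and grips with 20 to 120 N. Pads are 22 mm wide; open, the fingers measure 114 mm over their backs; the gripper's body (76 mm by 85 mm) begins 54 mm behind the grasp point. The pads swing forward as they close: fully open they stand 13 mm farther back than shut.
Start: joints at [70.279, 7.471, 85.268, -0, 87.261, -4.893], TCP at [153.53, 580.029, 231.292] pointing down, gripper open.
Joint ranges: [-169.43, 169.43], [-51.17, 129.36], [1.28, 143.12], [-76.62, 256.62], [0, 156.53], [-152.29, 152.29]. Speed limits (degrees/s): [136.94, 136.94, 159.86, 180, 180, 180].

## Interface

Orientations are given as [roll, pitch, yaw] about the fixed x, y, z axes, in that order (R = Rz(yaw) Ry(pitch) Rx(roll)).
In Python, from bench import sense, snapshot, hand_in, grip_depth gives the robot as it stands. The module is installed in compiled form; this text tells all that it offers.
- The arm moves only by the tool apply_moves, never from a script. Its argument "series" is text: rows parted by semicolons, each of 5 numbers parted by spaces: the shift along the tool's x, y, z each as a share of 0.3 m, from -1 to 1, then the turn about the tool's z as a share of 2 rad, from -1 to 1, then the gripper's target within -1 to 1 (shut at 1, half-way at 0, fully open at -1). In form: tx ty tz twist gripper; .... A call has 1 to 5 rows; each row shifts and turns the commanded pose from where the row before left it, along the tool's axes as they then stand; what a row does not reach is not made up. A row lasts 1/12 s, in which the tool goes at most 41.7 mm and 7.16 degrees, less where a joint would pass 70% of its speed; a pose out of reach is approached as far as the arm can. A call with a number of a shift or a turn outside -1 to 1 is refused whole. A call with a gripper value outside its range is refused whole. The fingers move at their own pace and stop on an object; "squeeze" is the grip in N (left out, the last holds). Time passes only in rows, so rows that do not move let the fingers close. It gives the time, the measured TCP pose, the force, the opening and the grip force at its end, in the units of the state.
- sense(): the state, without advancing time (a new reading comes with each control period).
- snapshot(name): name is "side" or "top"; returns a dict with "frame" (400x640x3 uint8, blue, green, red), "depth" (400x640 float32, mm along the optical axis (not along the pixel's ray), 0 where there is no reading), "intrinsics" (3x3 intrinsics, pixels), "extrinsics" (4x4, takes a point from camera to world coordinates). Camera axes: x right, y down, z forward; pixel columns grow to the right and rows downward; lengths in mm; the calibration is good to about 2 mm. A picture is of the moment at which its call begins.
- hand_in(): hands the job in; it is judged then, once.
The state is a dict: "time": time; "joint_pos": joint angles; "qd": joint speeds; "joint_efforts": joint torques, N m; "tool_pos": TCP position; "tcp_rot": TCP orientation; "ft_force": force on the tool from outside, world axes, zero at the start; "wrist_torque": the same for the moment, N m; "finger_gap": finger opening in mm; "grip_force": force on a finger pad.
Only numpy, scipy, OpenCV 4.12 (cv2) and the standard library are available. Lean on these libraries where they do the work, as an engineer would, in place of code of your own. Each camera call takes 0.05 s, during which the arm holds its last target. There are 200 camera calls.

## Task

Build up the wheel hub on the upright stub axle: slide the large bearing down to the shoulder, stand the brass spacer on it, lower the hub over both with its flange down, set the small bearing in the recess on top of the hub and finish with the thrust washer, in that order. Seat every part fully home and level, let go of it, and leave the tape, the grease tin and the spark plug where they are.

Things in the scene. Friction and masses are not known exactly. Their poses are not given: they have to be found in the camera images.
- stub_axle: Upright stub axle, fixed: blue square flange 92x92x12 mm with 4 bolt heads, blue cone, bright shaft. Origin: shaft axis at the flange's underside, z up. Heights (mm): shoulder 30 (35.6 wide); shaft diameter 22.6 from 30 to 38, taper to 14.8 at 45, to 74; dark thread 12.8 to 81; nose taper to 7 at tip, 86. Undersides when home: large bearing 30, spacer 45, hub 34, small bearing 57, washer 69.
- large_bearing: Large ball bearing, steel with black seals: outer diameter 52 mm, bore 25 mm, 15 mm high, about 0.2 kg, lying flat. Origin: centre of its underside, z up.
- spacer: Plain brass spacer tube: outer diameter 26 mm, bore 17.6 mm, 12 mm high, standing on end. Origin: centre of its underside, z up.
- hub: Grey cast wheel hub, 0.45 kg, on its flange: 100 mm diameter, 8 mm thick, 4 holes. Barrel above, 62 mm diameter (grip it; fillet 68 mm wide at the flange, gone at height 11.5), total height 27. Below a chamfered cavity 57 mm wide, 11 deep, for the large bearing; web bore 34, 12 long; on top a chamfered recess 45 wide, 4 deep, for the small bearing. Origin: underside centre, z up.
- small_bearing: Small ball bearing, steel with red seals: outer diameter 40 mm, bore 17 mm, 12 mm high, about 0.12 kg, lying flat. Seated in the hub it stands 8 mm proud of the hub's top face. Origin: centre of its underside, z up.
- washer: Thick thrust washer of pale bare metal: outer diameter 36 mm, bore 17.2 mm, 6 mm thick, lying flat. Origin: centre of its underside, z up.
- tape: Bystander: roll of red tape, 60 mm diameter, 18 mm high, lying flat. Origin: centre of its underside.
- grease_tin: Bystander: yellow round grease tin, 68 mm diameter, 48 mm high, at the back of the bench. Origin: centre of its underside.
- spark_plug: Bystander: spark plug lying on the bench at the right, 63 mm long, 21 mm high. Origin: centre of its underside.

How it is judged (in metres and radians):
On the way, in this order (a step that is already met when the one before it is completed fails the run):
1. the large bearing sits on the shoulder of the stub axle (horizontal distance between large_bearing and stub_axle below 0.0045 m and z of large_bearing in the frame of stub_axle between 0.027 and 0.0325 m and angle between large_bearing's own z axis and vertical below 0.08 rad), for 0.2 s.
2. the brass spacer sits on the large bearing (horizontal distance between spacer and stub_axle below 0.0045 m and z of spacer in the frame of stub_axle between 0.042 and 0.0475 m and angle between spacer's own z axis and vertical below 0.08 rad), for 0.2 s.
3. the hub sits over the large bearing and the spacer (horizontal distance between hub and stub_axle below 0.006 m and z of hub in the frame of stub_axle between 0.031 and 0.0365 m and angle between hub's own z axis and vertical below 0.08 rad), for 0.2 s.
4. the small bearing sits in the recess of the hub (horizontal distance between small_bearing and stub_axle below 0.0045 m and z of small_bearing in the frame of stub_axle between 0.054 and 0.0595 m and angle between small_bearing's own z axis and vertical below 0.08 rad), for 0.2 s.
5. the thrust washer sits on the small bearing (horizontal distance between washer and stub_axle below 0.0045 m and z of washer in the frame of stub_axle between 0.066 and 0.0715 m and angle between washer's own z axis and vertical below 0.08 rad), for 0.2 s.
At the end, for the whole second after the job is handed in: All five parts are home on the stub axle, released and at rest: undersides of large bearing, spacer, hub, small bearing and washer at 30, 45, 34, 57 and 69 mm above the stub axle's origin (3 mm low to 2.5 mm high), within 4.5 mm of its axis (hub 6 mm), and level to 0.08 rad (all of step 1 and all of step 2 and all of step 3 and all of step 4 and all of step 5 and linear speed of each of large_bearing, spacer, hub, small_bearing, washer below 0.01 m/s); the robot touches nothing.
It fails at once if the tape is moved by more than 30 mm (distance of tape from where it was at the start of the episode above 0.03 m).
It fails at once if the grease tin is moved by more than 30 mm (distance of grease_tin from where it was at the start of the episode above 0.03 m).
It fails at once if the spark plug is moved by more than 30 mm (distance of spark_plug from where it was at the start of the episode above 0.03 m).
It also fails if it takes over 125 s, if anything falls off the work surface, if the arm or the gripper's body presses on something with over 40 N, if the wrist force passes 120 N, or if a joint passes its speed limit or range.

## Working session

There is one attempt and no reset: what is moved stays moved. The work goes in short steps, Python scripts to look and compute and a tool call to move; the robot and the scene stay as the last step left them, time stands still between calls to the robot, and variables do not carry over. Pictures are saved under pics/ and viewed, at most 14 in all, crops included, and the job is handed in when it is done.

Besides the shell and the picture viewer there is one more tool, called after "Request:" by a JSON object that holds its "name" and its "arguments", one argument or row to a line. apply_moves: Moves the arm, as the interface text tells. Its arguments: {"type":"object","properties":{"series":{"type":"string"},"squeeze":{"type":"number"}},"required":["series"]}

```bash
mkdir -p pics; python3 - <<'E'
from bench import *
import cv2, numpy as np
print(sense(), grip_depth)
for n in ("top","side"):
    s=snapshot(n); cv2.imwrite(f"pics/{n}0.png",s["frame"]); np.savez(f"{n}0.npz",**s)
    print(n,s["intrinsics"],s["extrinsics"])
E
```

```text
{'time': 0.0, 'joint_pos': array([ 7.02786582e+01,  7.51302616e+00,  8.53316571e+01,  1.02848177e-03,
        8.72612371e+01, -4.89101392e+00]), 'qd': array([-0.09005484, -0.04540181,  0.02816088,  0.02932779, -0.05013728,
       -0.0042659 ]), 'joint_efforts': array([ 1.17116208e-03, -5.69368708e+01, -5.00575054e+01,  2.23066795e-04,
        1.42144339e-02, -2.72364582e-05]), 'tool_pos': array([153.33553184, 579.49482887, 230.24334756]), 'tcp_rot': array([-1.79894553e+02, -1.00543094e-02,  1.65169613e+02]), 'ft_force': array([-0.0321077 , -0.78727707,  0.4989069 ]), 'wrist_torque': array([0.01580683, 0.00320644, 0.03677987]), 'grip_force': 0.0, 'finger_gap': 85.72851440046611} 18.700000000000003
top [[498.18893053   0.         322.46274061]
 [  0.         498.18893053 204.75981459]
 [  0.           0.           1.        ]] [[ 5.53166248e-02 -9.76025865e-01  2.10507914e-01  2.63779702e+02]
 [-9.98464960e-01 -5.46625361e-02  8.92917744e-03 -8.00451219e+01]
 [ 2.79178833e-03 -2.10678708e-01 -9.77551373e-01  1.70543472e+03]
 [ 0.00000000e+00  0.00000000e+00  0.00000000e+00  1.00000000e+00]]
side [[494.64224682   0.         314.45647005]
 [  0.         494.64224682 207.86374961]
 [  0.           0.           1.        ]] [[-4.63653314e-02 -8.48702599e-01  5.26834086e-01 -8.63303306e+01]
 [-9.98839155e-01  4.62853712e-02 -1.33419491e-02 -4.22379710e+01]
 [-1.30613644e-02 -5.26841117e-01 -8.49863423e-01  1.14335367e+03]
 [ 0.00000000e+00  0.00000000e+00  0.00000000e+00  1.00000000e+00]]
```

View pics/top0.png

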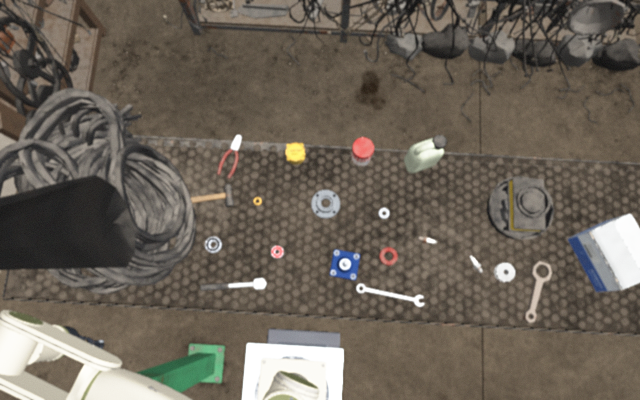

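View pics/side0.png

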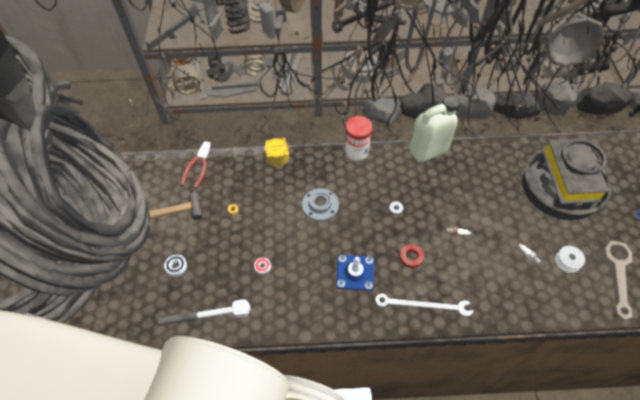

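The parts in the top view: large bearing (213,244), spacer (258,201), hub (326,204), small bearing (277,252), washer (384,213), axle (345,263), tape (389,256), plug (428,240). In the side view they are at (175,265), (233,209), (321,203), (262,265), (396,207), (356,270), (412,255) and (460,231) respectively.

```bash
cat > h.py <<'E'
import numpy as np, cv2
def ray(s,u,v,z):
    K,E=s["intrinsics"],s["extrinsics"]
    d=E[:3,:3]@np.linalg.solve(K,np.array([u,v,1.]));o=E[:3,3]
    return (o+d*(z-o[2])/d[2])[:2]
def cloud(s):
    K,E=s["intrinsics"],s["extrinsics"];D=s["depth"].astype(float)
    v,u=np.indices(D.shape);P=np.stack([(u-K[0,2])/K[0,0]*D,(v-K[1,2])/K[1,1]*D,D],-1)
    return P@E[:3,:3].T+E[:3,3]
E
python3 - <<'E'
from h import *
pts={"top":dict(lb=(213,244),sp=(258,201),hub=(326,204),sb=(277,252),wa=(384,213),ax=(345,263)),
"side":dict(lb=(175,265),sp=(233,209),hub=(321,203),sb=(262,265),wa=(396,207),ax=(356,270))}
H=dict(lb=15,sp=12,hub=27,sb=12,wa=6,ax=12)
for n in pts:
    s=dict(np.load(n+"0.npz"));W=cloud(s);row=[]
    for k,(u,v) in pts[n].items():
        r=24; c=s["frame"][v-r:v+r,u-r:u+r]; row.append(cv2.resize(c,(250,250),interpolation=cv2.INTER_CUBIC))
        p=W[v-r:v+r,u-r:u+r]; z=p[...,2]; zb=np.median(z)
        print(n,k,ray(s,u,v,H[k]).round(1),"bg z",zb.round(1),"std",z[:5].std().round(2),"max",np.percentile(z,[90,99,100]).round(1))
        m=(z>zb+H[k]*.6)&(z<zb+100) if k!='ax' else (z>zb+6)
        print("   depth blob",m.sum(),p[m].mean(0).round(1), ((p[m].min(0)+p[m].max(0))/2).round(1))
    cv2.imwrite(f"pics/m_{n}.png",np.vstack([np.hstack(row[:3]),np.hstack(row[3:])]))
E
```

```text
top lb [470.2 300.6] bg z 2.6 std 64.92 max [  19.7  211.3 1705.4]
   depth blob 132 [467.8 302.2  17.2] [444.  306.1  19. ]
top sp [629.3 160.2] bg z 2.0 std 4.46 max [   7.4   14.8 1705.4]
   depth blob 114 [636.6 167.9  11.7] [631.1 164.1  14.3]
top hub [628.6 -76.7] bg z 3.5 std 154.89 max [  15.4   32.5 1705.4]
   depth blob 186 [634.6 -73.9  26.4] [634.4 -73.6  28.4]
top sb [455.4  81. ] bg z 2.1 std 4.16 max [   8.1   18.4 1705.4]
   depth blob 141 [458.8  82.6  12.8] [459.5  82.9  15.8]
top wa [ 612.4 -279.9] bg z 2.2 std 154.92 max [   7.7   12.4 1705.4]
   depth blob 473 [ 617.5 -282.3    8.1] [ 615.5 -276.9   11.3]
top ax [ 430.9 -152.1] bg z 4.7 std 4.3 max [  18.7   79.3 1705.4]
   depth blob 648 [ 424.  -149.2   51.2] [ 389.2 -150.   858.1]
side lb [463.4 298.1] bg z -1.0 std 127.23 max [  10.    16.1 1143.4]
   depth blob 260 [467.5 299.3  12.6] [468.4 298.7  14.4]
side sp [623.4 159.3] bg z -1.2 std 2.45 max [   2.1    9.8 1143.4]
   depth blob 42 [628.1 159.    9.7] [637.4 147.9  11.3]
side hub [620.  -77.9] bg z 0.9 std 73.76 max [  21.5   28.2 1143.4]
   depth blob 293 [632.1 -75.6  23.5] [632.9 -75.9  25. ]
side sb [453.3  79.6] bg z -0.8 std 73.76 max [   3.4   12.4 1143.4]
   depth blob 148 [453.9  79.5  10.1] [435.7  62.4  10.7]
side wa [ 609.5 -280.2] bg z -0.9 std 104.04 max [   2.7    7.6 1143.4]
   depth blob 217 [ 616.  -281.9    4.3] [ 616.5 -281.5    6.7]
side ax [ 427.2 -155. ] bg z 7.6 std 2.22 max [  22.1   81.5 1143.4]
   depth blob 455 [ 409.2 -148.6   53.6] [ 191.5 -119.6  578.5]
```

View pics/m_side.png

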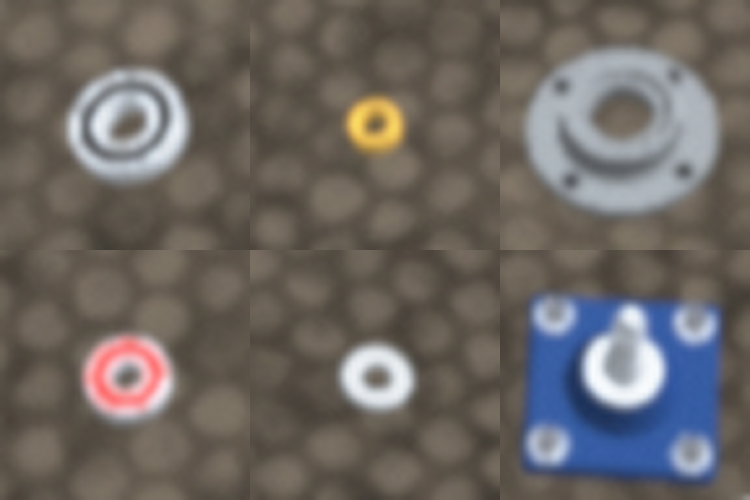

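View pics/m_top.png

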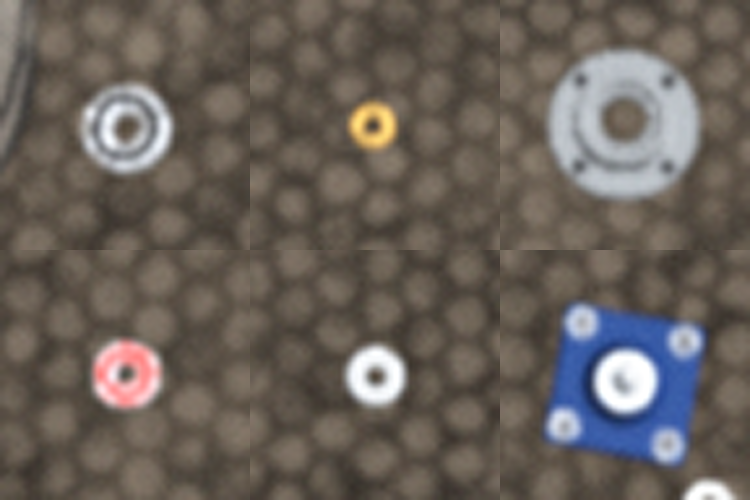

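Both mosaics show all six items clearly and unobstructed, so silhouettes can be masked. Measuring them in both views next.

```bash
python3 - <<'E'
from h import *
pts={"top":dict(lb=(213,244),sp=(258,201),hub=(326,204),sb=(277,252),wa=(384,213),ax=(345,263),tape=(389,256),plug=(428,240)),
"side":dict(lb=(175,265),sp=(233,209),hub=(321,203),sb=(262,265),wa=(396,207),ax=(356,270),tape=(412,255),plug=(460,231))}
H=dict(lb=15,sp=12,hub=8,sb=12,wa=6,ax=12,tape=18,plug=15)
for n in pts:
    s=dict(np.load(n+"0.npz"))
    for k,(u,v) in pts[n].items():
        r=24;S=8; c=cv2.resize(s["frame"][v-r:v+r,u-r:u+r],None,fx=S,fy=S,interpolation=cv2.INTER_CUBIC).astype(int)
        b,g,rr=c[...,0],c[...,1],c[...,2]
        if k=='ax': m=(b-rr>45)
        elif k=='sp': m=(rr-b>60)
        elif k in('tape',): m=(rr-g>60)
        elif k=='sb': m=(rr>150)
        else: m=(b>{'hub':122}.get(k,130))
        cs,_=cv2.findContours(m.astype(np.uint8),cv2.RETR_EXTERNAL,cv2.CHAIN_APPROX_NONE)
        cs=[x for x in cs if cv2.contourArea(x)>800]
        ct=min(cs,key=lambda x:abs(cv2.pointPolygonTest(x,(r*S,r*S),True)) if cv2.pointPolygonTest(x,(r*S,r*S),False)<0 else -cv2.contourArea(x))
        hull=cv2.convexHull(ct); M=cv2.moments(hull); cx,cy=M['m10']/M['m00'],M['m01']/M['m00']
        px=lambda x,y:(u-r+(x+.5)/S-.5,v-r+(y+.5)/S-.5)
        out=ray(s,*px(cx,cy),H[k]/2)
        if k=='ax':
            R=cv2.minAreaRect(hull); q=np.array([ray(s,*px(*p),12) for p in cv2.boxPoints(R)])
            w=np.array([ray(s,*px(*p),12) for p in hull[:,0]]).astype(np.float32); R2=cv2.minAreaRect(w)
            print("   rect",R2)
        w=np.array([ray(s,*px(*p),H[k]/2) for p in hull[:,0]])
        print(n,k,np.array(px(cx,cy)).round(2),out.round(1),"ext",np.ptp(w,0).round(1))
E
```

```text
top lb [212.81 244.2 ] [470.4 302.9] ext [59.7 61.1]
top sp [257.17 200.66] [631.6 164.1] ext [33.5 32.9]
top hub [325.29 203.44] [635.4 -74.1] ext [103.8 103. ]
top sb [276.88 251.42] [458.   82.1] ext [45.5 46.4]
top wa [383.67 212.72] [ 614. -279.] ext [42.9 40.6]
   rect ((426.9410705566406, -150.75271606445312), (92.27767181396484, 92.43623352050781), 82.68058776855469)
top ax [344.96 264.38] [ 426.9 -152.4] ext [98.2 99.6]
top tape [388.19 255.61] [ 464.5 -298.1] ext [61.4 61.4]
top plug [427.92 239.73] [ 526.9 -433.2] ext [24.2 63.7]
side lb [175.17 264.54] [468.3 300.1] ext [60.1 60.9]
side sp [232.6  208.54] [628.6 161.5] ext [35.8 31.2]
side hub [320.05 203.61] [632.8 -76. ] ext [103.4 103.1]
side sb [262.16 264.87] [456.5  79.8] ext [45.5 44.7]
side wa [395.93 207.  ] [ 611.3 -280.7] ext [41.7 39.3]
   rect ((422.7156066894531, -152.4892120361328), (91.51190185546875, 92.3794937133789), 83.1523208618164)
side ax [355.39 272.37] [ 423.6 -153.5] ext [ 98.6 100.2]
side tape [411.72 254.73] [ 463.4 -300.4] ext [63.2 60.5]
side plug [462.54 231.23] [ 524.9 -443.2] ext [23.3 42.1]
```

```bash
python3 - <<'E'
from h import *
for n in("top","side"):
    W=cloud(dict(np.load(n+"0.npz")));x,y,z=W[...,0],W[...,1],W[...,2]
    for y0 in range(330,440,15):
        m=(abs(x-469)<70)&(y>=y0)&(y<y0+15)&(z<600)
        print(n,y0,m.sum(),np.percentile(z[m],[50,95,100]).round() if m.any() else '')
E
```

```text
top 330 483 [196. 237. 257.]
top 345 304 [  6. 261. 276.]
top 360 334 [155. 279. 299.]
top 375 220 [179. 290. 305.]
top 390 167 [206. 282. 314.]
top 405 177 [191. 280. 296.]
top 420 277 [230. 321. 377.]
top 435 337 [271. 354. 368.]
side 330 797 [192. 240. 258.]
side 345 440 [  0. 263. 275.]
side 360 507 [  1. 270. 293.]
side 375 545 [  2. 204. 217.]
side 390 481 [  1. 241. 253.]
side 405 454 [  2. 281. 294.]
side 420 551 [275. 377. 389.]
side 435 620 [334. 400. 407.]
```

Request:
{"name": "apply_moves", "arguments": {
  "series": "0 0 0 -0.0432 -1; 0 0 0 -0.0432 -1; 0 0 0 -0.0431 -1; 0 0 0 0 -1",
  "squeeze": 40
}}

```text
time: 0.43
tool_pos: [153.4, 579.7, 230.7]
tcp_rot: [-179.9, -0.0, -179.8]
ft_force: [0.2, 0.2, 0.5]
finger_gap: 85.6
grip_force: 0.0
```

```bash
python3 - <<'E'
from h import *
for n in("top","side"):
    W=cloud(dict(np.load(n+"0.npz")));x,y,z=W[...,0],W[...,1],W[...,2]
    print(n,"cols y",list(range(280,480,20)))
    for x0 in range(640,300,-20):
        print(x0,[int(np.percentile(z[m],95)) if (m:=(x>=x0)&(x<x0+20)&(y>=y0)&(y<y0+20)&(z<700)).any() else -1 for y0 in range(280,480,20)])
E
```

```text
top cols y [280, 300, 320, 340, 360, 380, 400, 420, 440, 460]
640 [26, 26, 17, 10, 174, 195, 204, 169, 174, 193]
620 [26, 24, 25, 25, 186, 186, 153, 155, 173, 181]
600 [6, 7, 7, 177, 189, 184, 145, 158, 166, 404]
580 [8, 6, 8, 187, 189, 154, 149, 155, 126, 414]
560 [7, 10, 60, 187, 185, 157, 147, 139, 123, 413]
540 [7, 5, 186, 189, 164, 163, 150, 131, 125, 407]
520 [6, 9, 193, 197, 169, 170, 154, 139, 383, 402]
500 [4, 5, 200, 203, 183, 183, 168, 144, 383, 118]
480 [23, 22, 208, 207, 695, 200, 183, 165, 371, 130]
460 [21, 19, 219, 667, 695, 236, 257, 337, 360, -1]
440 [20, 21, 227, 659, 673, 697, 282, 332, 346, 200]
420 [5, 8, 337, 645, 680, 695, 258, 288, 309, -1]
400 [9, 7, 639, 662, 694, 301, 6, 374, 301, 219]
380 [7, 8, 654, 691, 696, 337, 369, 379, -1, -1]
360 [8, 3, 693, 697, 299, 328, 356, 371, 360, -1]
340 [6, 695, 698, 7, 6, 301, 326, 342, 322, 330]
320 [25, 28, 24, 9, 4, 215, 257, 286, 308, 328]
side cols y [280, 300, 320, 340, 360, 380, 400, 420, 440, 460]
640 [21, 19, 4, 1, 1, 191, 200, 165, 171, 187]
620 [20, 20, 21, 20, 184, 183, 155, 151, 170, 284]
600 [2, 2, 13, 177, 183, 180, 140, 157, 163, 402]
580 [1, 2, 1, 183, 183, 146, 141, 149, 144, 410]
560 [1, 1, 2, 183, 178, 151, 142, 138, 119, 408]
540 [1, 3, 184, 183, 157, 156, 143, 128, 119, 404]
520 [2, 1, 190, 191, 164, 163, 151, 133, 383, 398]
500 [2, 2, 197, 196, 176, 176, 153, 140, 386, 392]
480 [14, 16, 202, 668, 695, 191, 129, 0, 381, 385]
460 [15, 15, 213, 666, 678, 227, 224, 335, 367, 374]
440 [15, 15, 224, 658, 667, 233, 284, 335, 351, 428]
420 [2, 2, 632, 642, 650, 2, 277, 302, 411, 425]
400 [2, 2, 636, 652, 655, 2, 1, 391, 410, 416]
380 [1, 2, 645, 671, 302, 336, 366, 390, 399, 409]
360 [1, 1, 687, 667, 296, 327, 354, 373, 382, 387]
340 [1, 694, 696, 1, 281, 305, 332, 344, 347, 328]
320 [21, 696, 18, 2, 1, 222, 257, 284, 304, 326]
```

```bash
python3 - <<'E'
from h import *
for n in("top","side"):
    W=cloud(dict(np.load(n+"0.npz")));x,y,z=W[...,0],W[...,1],W[...,2]
    for x0 in range(400,560,20):
        print(n,x0,[(a,int(y[m].min())) for a in range(30,300,30) if (m:=(x>=x0)&(x<x0+20)&(y>250)&(y<420)&(z>=a)&(z<a+30)).any()])
s=dict(np.load("side0.npz"));cv2.imwrite("pics/c.png",cv2.resize(s["frame"][100:340,0:260],None,fx=3,fy=2.5*1,interpolation=cv2.INTER_CUBIC)[:600])
E
```

```text
top 400 [(180, 328), (210, 328), (240, 338), (270, 355)]
top 420 [(120, 415), (150, 419), (180, 323), (210, 326), (240, 340)]
top 440 [(90, 419), (120, 418), (150, 323), (180, 322), (210, 326), (240, 344), (270, 412)]
top 460 [(90, 397), (120, 412), (150, 324), (180, 325), (210, 327), (240, 400)]
top 480 [(120, 328), (150, 326), (180, 327), (210, 327)]
top 500 [(120, 332), (150, 331), (180, 329)]
top 520 [(120, 335), (150, 331), (180, 330)]
top 540 [(120, 338), (150, 334), (180, 334)]
side 400 [(120, 373), (150, 366), (180, 325), (210, 327), (240, 337), (270, 356)]
side 420 [(90, 375), (120, 374), (180, 322), (210, 327), (240, 338), (270, 413)]
side 440 [(90, 377), (150, 321), (180, 322), (210, 325), (240, 400), (270, 411)]
side 460 [(150, 323), (180, 324), (210, 326), (240, 399)]
side 480 [(120, 328), (150, 324), (180, 324)]
side 500 [(90, 401), (120, 330), (150, 327), (180, 326)]
side 520 [(120, 332), (150, 329), (180, 329)]
side 540 [(90, 419), (120, 338), (150, 332), (180, 333)]
```

View pics/c.png

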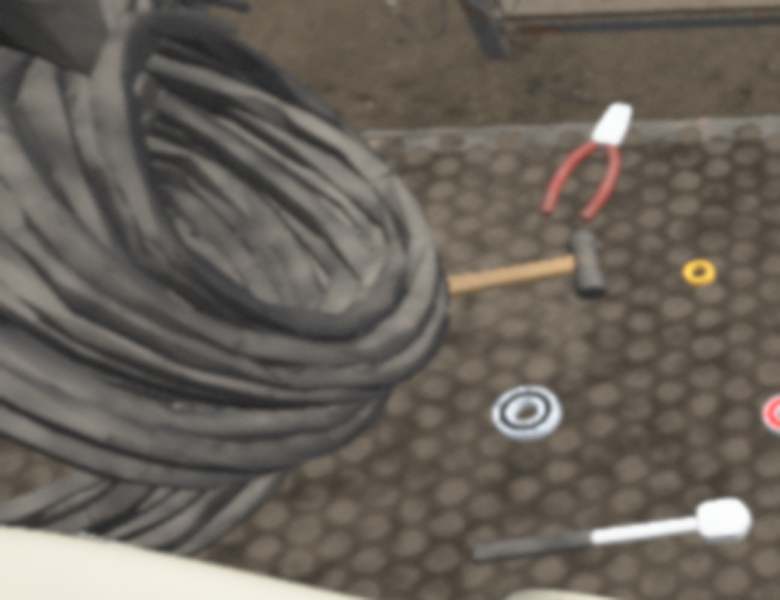

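The crop shows the coil overhanging beside the large bearing, with its edge near crop (445,310). That puts it at y≈323–330 and z≈150–240, so the gripper body would foul it when gripping the bearing where it lies. I'll drag the bearing clear first, with the far finger.

Request:
{"name": "apply_moves", "arguments": {
  "series": "-0.0486 -0.1167 0 0 -1; -0.0486 -0.1167 0 0 -1; -0.0486 -0.1167 0 0 -1; -0.0486 -0.1167 0 0 -1; -0.0486 -0.1167 0 0 -1"
}}

```text
time: 0.85
tool_pos: [226.6, 403.3, 230.8]
tcp_rot: [-180.0, -0.0, 179.9]
ft_force: [0.9, 0.5, 0.3]
finger_gap: 85.2
grip_force: 0.0
```

Request:
{"name": "apply_moves", "arguments": {
  "series": "-0.0486 -0.1167 0 0 -1; -0.0486 -0.1167 0 0 -1; -0.0486 -0.1167 0 0 -1; 0 0 0 0 -1; 0 0 0 0 -1"
}}

```text
time: 1.27
tool_pos: [271.1, 298.6, 231.3]
tcp_rot: [180.0, 0.0, 179.6]
ft_force: [-0.3, 0.2, 0.7]
finger_gap: 85.5
grip_force: 0.0
```

Request:
{"name": "apply_moves", "arguments": {
  "series": "-0.1128 -0.0333 0 0 -1; -0.1128 -0.0333 0 0 -1; -0.1128 -0.0333 0 0 -1; -0.1128 -0.0333 0 0 -1; -0.1128 -0.0333 0 0 -1"
}}

```text
time: 1.68
tool_pos: [440.6, 250.8, 230.9]
tcp_rot: [180.0, -0.0, 180.0]
ft_force: [0.7, -0.2, 0.4]
finger_gap: 85.4
grip_force: 0.0
```

Request:
{"name": "apply_moves", "arguments": {
  "series": "-0.1128 -0.0333 0 0 -1; 0 0 0.12 0 -1; 0 0 0.12 0 -1; 0 0 0.12 0 -1; 0 0 0.12 0 -1"
}}

```text
time: 2.1
tool_pos: [473.0, 241.4, 85.4]
tcp_rot: [180.0, -0.0, 179.9]
ft_force: [1.1, 0.1, 0.1]
finger_gap: 85.4
grip_force: 0.0
```

Request:
{"name": "apply_moves", "arguments": {
  "series": "0 0 0.12 0 -1; 0 0 0.12 0 -1; 0 0 0 0 -1; 0 0 0 0 -1"
}}

```text
time: 2.43
tool_pos: [470.6, 240.4, 13.0]
tcp_rot: [-179.9, -0.3, -180.0]
ft_force: [0.1, 0.7, 0.8]
finger_gap: 85.1
grip_force: 0.0
```

Request:
{"name": "apply_moves", "arguments": {
  "series": "0 0.035 0 0 -1; 0 0.035 0 0 -1; 0 0.035 0 0 -1; 0 0.03 0 0 -1; 0 0 0 0 -1"
}}

```text
time: 2.85
tool_pos: [474.4, 283.4, 17.2]
tcp_rot: [179.9, 0.2, -179.9]
ft_force: [-1.2, -0.1, 0.7]
finger_gap: 85.2
grip_force: 0.0
```

Request:
{"name": "apply_moves", "arguments": {
  "series": "0 0.01 0 0 -1; 0 0.01 0 0 -1; 0 0 0 0 -1"
}}

```text
time: 3.1
tool_pos: [473.2, 286.9, 15.4]
tcp_rot: [180.0, 0.0, -180.0]
ft_force: [-0.0, 0.1, 0.4]
finger_gap: 85.5
grip_force: 0.0
```

```bash
python3 - <<'E'
from bench import *
import cv2,numpy as np
s=snapshot("side");np.savez("s1.npz",**s);print(sense()["ft_force"],sense()["tool_pos"])
cv2.imwrite("pics/s1.png",cv2.resize(s["frame"][180:330,60:260],None,fx=4,fy=4,interpolation=cv2.INTER_CUBIC))
E
```

```text
[-0.99723461 -0.48822664  0.31060777] [473.19179104 286.56465727  15.25395494]
```

View pics/s1.png

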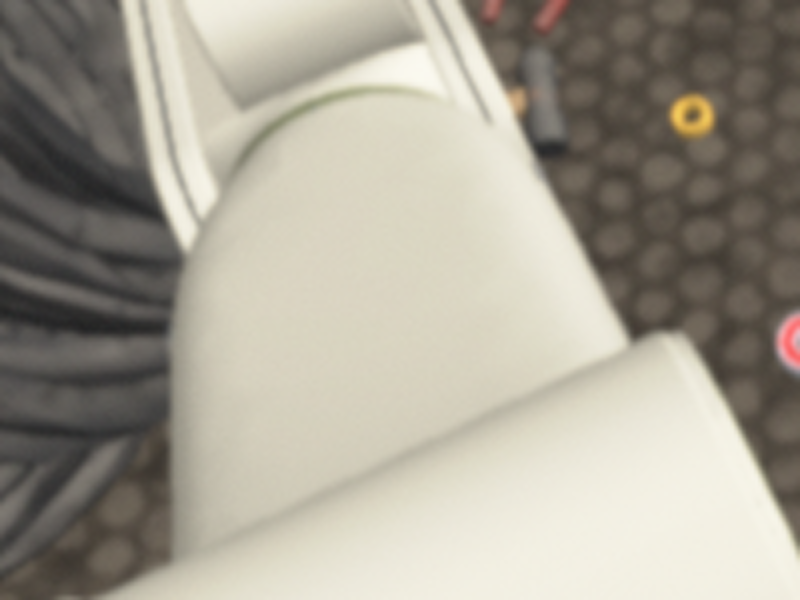

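The view is filled by the forearm, which hides the bearing. Forces are still about zero, so I'll lower the fingers and drag.

Request:
{"name": "apply_moves", "arguments": {
  "series": "0 0 0.035 0 -1; 0 0 0.035 0 -1; 0 0 0 0 -1; 0 -0.02 0 0 -1; 0 -0.02 0 0 -1"
}}

```text
time: 3.57
tool_pos: [472.8, 274.0, -6.4]
tcp_rot: [-180.0, -0.1, -180.0]
ft_force: [-0.2, 0.6, 0.1]
finger_gap: 85.5
grip_force: 0.2
```

Request:
{"name": "apply_moves", "arguments": {
  "series": "0 -0.04 0 0 -1; 0 -0.04 0 0 -1; 0 -0.04 0 0 -1; 0 -0.04 0 0 -1; 0 -0.02 0 0 -1"
}}

```text
time: 3.98
tool_pos: [473.4, 218.6, -5.5]
tcp_rot: [-180.0, 0.0, 179.9]
ft_force: [-0.9, 0.7, 0.3]
finger_gap: 85.3
grip_force: 0.5
```

Request:
{"name": "apply_moves", "arguments": {
  "series": "0 0 0 0 -1; 0 0 0 0 -1"
}}

```text
time: 4.15
tool_pos: [473.5, 220.0, -5.5]
tcp_rot: [180.0, 0.0, 179.9]
ft_force: [0.5, 0.1, -0.7]
finger_gap: 85.6
grip_force: 0.0
```

Request:
{"name": "apply_moves", "arguments": {
  "series": "0.0117 0.055 -0.0217 0 -1; 0 0 0 0 0; 0 0 0 0 1; 0 0 0 0 1; 0 0 0 0 1",
  "squeeze": 40
}}

```text
time: 4.57
tool_pos: [469.9, 237.1, 1.0]
tcp_rot: [180.0, 0.0, -180.0]
ft_force: [-1.5, 0.6, 4.0]
finger_gap: 49.4
grip_force: 41.9
```

Request:
{"name": "apply_moves", "arguments": {
  "series": "0 0 0 0 1; 0 0 0 0 1; 0 0 0 0 1; 0 0 0 0 1; 0 0 0 0 1"
}}

```text
time: 4.98
tool_pos: [469.9, 237.2, 1.0]
tcp_rot: [180.0, 0.0, -180.0]
ft_force: [-1.4, 1.8, 5.8]
finger_gap: 49.5
grip_force: 42.0
```

Request:
{"name": "apply_moves", "arguments": {
  "series": "0 0 0 0 -1; 0 0 0 0 -1; 0 0 0 0 -1; 0 0 0 0.0604 -1; 0 0 0 0.0604 -1"
}}

```text
time: 5.4
tool_pos: [469.6, 236.8, 0.5]
tcp_rot: [-180.0, -0.0, 165.9]
ft_force: [0.6, -0.2, -0.2]
finger_gap: 85.6
grip_force: 0.0
```

Request:
{"name": "apply_moves", "arguments": {
  "series": "0 0 0 0.0604 -1; 0 0 0 0.0604 -1; 0 0 0 0.0604 -1; 0 0 0 0.0604 -1; 0 0 0 0.0604 -1"
}}

```text
time: 5.82
tool_pos: [469.6, 236.8, 0.5]
tcp_rot: [-180.0, -0.0, 131.2]
ft_force: [-0.1, 1.5, -0.3]
finger_gap: 85.6
grip_force: 0.0
```

Request:
{"name": "apply_moves", "arguments": {
  "series": "0 0 0 0.0604 -1; 0 0 0 0.0604 -1; 0 0 0 0.0604 -1; 0 0 0 0.0604 -1; 0 0 0 0.0604 -1"
}}

```text
time: 6.23
tool_pos: [469.6, 236.9, 0.5]
tcp_rot: [-180.0, 0.0, 96.6]
ft_force: [0.1, -0.5, 0.3]
finger_gap: 85.7
grip_force: 0.0
```

Request:
{"name": "apply_moves", "arguments": {
  "series": "0 0 0 0.0602 -1; 0 0 0 0 -1; 0 0 0 0 1; 0 0 0 0 1; 0 0 0 0 1"
}}

```text
time: 6.65
tool_pos: [470.2, 237.1, 1.0]
tcp_rot: [180.0, -0.0, 90.2]
ft_force: [-3.4, -1.0, 21.4]
finger_gap: 51.9
grip_force: 21.7
```

Request:
{"name": "apply_moves", "arguments": {
  "series": "0 0 0 0 1; 0 0 0 0 1; 0 0 0 0 1"
}}

```text
time: 6.9
tool_pos: [470.2, 237.1, 1.5]
tcp_rot: [180.0, -0.0, 90.2]
ft_force: [-1.9, -0.8, 5.6]
finger_gap: 50.7
grip_force: 40.6
```

Request:
{"name": "apply_moves", "arguments": {
  "series": "0 0 -0.05 0 1; 0 0 -0.12 0 1; 0 0 -0.12 0 1; 0 0 -0.12 0 1; 0 0 -0.09 0 1"
}}

```text
time: 7.32
tool_pos: [470.2, 237.3, 153.7]
tcp_rot: [179.9, -0.0, 90.2]
ft_force: [1.0, 0.8, -1.4]
finger_gap: 50.2
grip_force: 42.5
```

Request:
{"name": "apply_moves", "arguments": {
  "series": "-0.1296 -0.0146 0 0 1; -0.1296 -0.0146 0 0 1; -0.1296 -0.0146 0 0 1; -0.1296 -0.0146 0 0 1; -0.1296 -0.0146 0 0 1"
}}

```text
time: 7.73
tool_pos: [447.2, 41.2, 150.5]
tcp_rot: [-180.0, 0.0, 90.2]
ft_force: [1.1, -0.7, -0.9]
finger_gap: 50.4
grip_force: 42.5
```

Request:
{"name": "apply_moves", "arguments": {
  "series": "-0.1296 -0.0146 0 0 1; -0.1296 -0.0146 0 0 1; -0.1296 -0.0146 0 0 1; -0.1296 -0.0146 0 0 1; -0.1296 -0.0146 0 0 1"
}}

```text
time: 8.15
tool_pos: [425.4, -153.4, 150.6]
tcp_rot: [-180.0, -0.0, 90.2]
ft_force: [0.6, 0.5, -2.1]
finger_gap: 50.0
grip_force: 42.5
```

Request:
{"name": "apply_moves", "arguments": {
  "series": "0 0 0 0 1; 0 0 0 0 1; 0 0 0 0 1"
}}

```text
time: 8.4
tool_pos: [426.0, -151.5, 150.4]
tcp_rot: [-180.0, -0.1, 90.1]
ft_force: [-0.9, 1.3, -1.8]
finger_gap: 50.3
grip_force: 42.5
```

```bash
cat > view.py <<'E'
from bench import *
import cv2,numpy as np,sys
n=sys.argv[1];c=[]
for k,(u0,v0) in (("side",(276,170)),("top",(265,190))):
    s=snapshot(k);np.savez(f"{n}_{k}.npz",**s);c.append(cv2.resize(s["frame"][v0:v0+150,u0:u0+130],(400,460),interpolation=cv2.INTER_CUBIC))
q=sense();print(q["tool_pos"].round(1),q["finger_gap"])
cv2.imwrite(f"pics/{n}.png",np.hstack(c))
E
python3 view.py a1
```

```text
[ 426.3 -150.5  150.5] 49.93591100210053
```

View pics/a1.png

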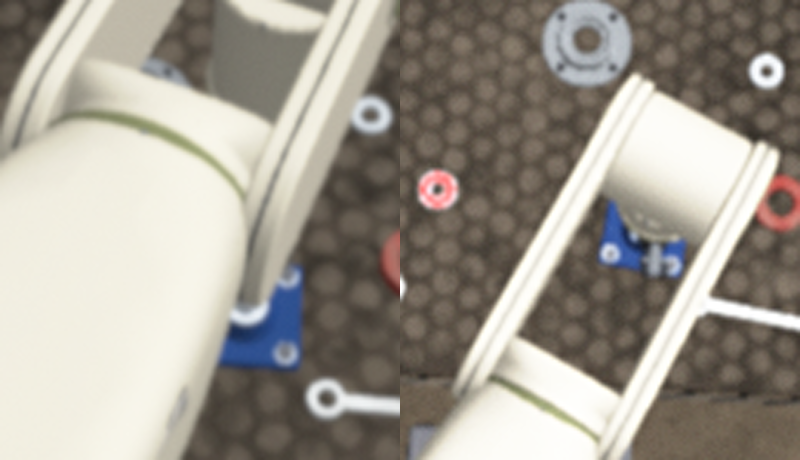

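The bearing is gripped, and the axle's blue flange (650,240) is partly hidden by the arm in both views. I'll lower with force checks, since the bore has wide capture over the nose.

Request:
{"name": "apply_moves", "arguments": {
  "series": "0 0 0.06 0 1; 0 0 0.06 0 1; 0 0 0.06 0 1; 0 0 0.06 0 1; 0 0 0 0 1"
}}

```text
time: 8.92
tool_pos: [424.0, -149.0, 75.0]
tcp_rot: [-179.7, -0.2, 90.2]
ft_force: [-1.5, 0.4, -3.4]
finger_gap: 50.4
grip_force: 42.5
```

Request:
{"name": "apply_moves", "arguments": {
  "series": "0 0 0.04 0 1; 0 0 0.04 0 1; 0 0 0.02 0 1; 0 0 0 0 1; 0 0 0 0 1"
}}

```text
time: 9.33
tool_pos: [426.6, -151.3, 49.3]
tcp_rot: [-180.0, -0.0, 90.1]
ft_force: [0.4, 0.8, -3.4]
finger_gap: 50.8
grip_force: 42.5
```

Request:
{"name": "apply_moves", "arguments": {
  "series": "0 0 0.01 0 1; 0 0 0.01 0 1; 0 0 0 0 1"
}}

```text
time: 9.58
tool_pos: [426.4, -151.7, 42.8]
tcp_rot: [180.0, 0.0, 90.1]
ft_force: [0.5, 0.5, -1.8]
finger_gap: 50.6
grip_force: 42.5
```

Request:
{"name": "apply_moves", "arguments": {
  "series": "0 0 0.007 0 1; 0 0 0 0 1; 0 0 0 0 1"
}}

```text
time: 9.83
tool_pos: [426.3, -151.8, 40.7]
tcp_rot: [-180.0, -0.0, 90.0]
ft_force: [0.7, 0.1, -2.3]
finger_gap: 50.6
grip_force: 42.5
```

Request:
{"name": "apply_moves", "arguments": {
  "series": "0 0 0.005 0 1; 0 0 0 0 1; 0 0 0 0 1"
}}

```text
time: 10.08
tool_pos: [426.3, -151.8, 39.1]
tcp_rot: [-180.0, -0.0, 90.1]
ft_force: [-0.3, -0.8, -0.7]
finger_gap: 50.5
grip_force: 42.5
```

Request:
{"name": "apply_moves", "arguments": {
  "series": "0 0 0.01 0 1; 0 0 0 0 1; 0 0 0 0 1"
}}

```text
time: 10.33
tool_pos: [426.1, -151.7, 35.9]
tcp_rot: [-180.0, -0.0, 90.1]
ft_force: [0.5, -0.3, -1.9]
finger_gap: 50.3
grip_force: 42.5
```

Request:
{"name": "apply_moves", "arguments": {
  "series": "0 0 0.01 0 1; 0 0 0 0 1; 0 0 0 0 1"
}}

```text
time: 10.58
tool_pos: [426.2, -151.7, 33.0]
tcp_rot: [-180.0, -0.0, 90.1]
ft_force: [-0.1, -0.1, -1.3]
finger_gap: 50.3
grip_force: 42.5
```

Request:
{"name": "apply_moves", "arguments": {
  "series": "0 0 0.004 0 1; 0 0 0 0 1; 0 0 0 0 1"
}}

```text
time: 10.83
tool_pos: [426.3, -151.8, 32.0]
tcp_rot: [-180.0, -0.0, 90.1]
ft_force: [0.2, -0.4, -2.3]
finger_gap: 50.2
grip_force: 42.5
```

Request:
{"name": "apply_moves", "arguments": {
  "series": "0 0 0.005 0 1; 0 0 0 0 1; 0 0 0 0 -1; 0 0 0 0 -1; 0 0 0 0 -1"
}}

```text
time: 11.25
tool_pos: [426.6, -151.9, 30.6]
tcp_rot: [180.0, 0.0, 90.1]
ft_force: [-0.3, -0.6, -0.1]
finger_gap: 83.7
grip_force: 0.0
```

Request:
{"name": "apply_moves", "arguments": {
  "series": "0 0 0 0 -1; 0 0 -0.05 0 -1; 0 0 -0.12 0 -1; 0 0 -0.12 0 -1; 0 0 -0.11 0 -1"
}}

```text
time: 11.67
tool_pos: [426.0, -151.6, 151.9]
tcp_rot: [-180.0, -0.0, 90.1]
ft_force: [0.7, -1.0, -0.4]
finger_gap: 85.6
grip_force: 0.0
```

Request:
{"name": "apply_moves", "arguments": {
  "series": "0.105 0.068 0 0 -1; 0.105 0.068 0 0 -1; 0.105 0.068 0 0 -1; 0.105 0.068 0 0 -1; 0.105 0.068 0 0 -1"
}}

```text
time: 12.08
tool_pos: [529.0, 7.4, 150.6]
tcp_rot: [180.0, 0.0, 90.0]
ft_force: [0.4, -0.4, 0.8]
finger_gap: 85.5
grip_force: 0.0
```

Request:
{"name": "apply_moves", "arguments": {
  "series": "0.105 0.068 0 0 -1; 0.105 0.068 0 0 -1; 0.105 0.068 0 0 -1; 0.105 0.068 0 0 -1; 0.105 0.068 0 0 -1"
}}

```text
time: 12.5
tool_pos: [630.7, 165.2, 150.1]
tcp_rot: [-180.0, 0.0, 90.1]
ft_force: [0.8, -0.3, -0.5]
finger_gap: 85.5
grip_force: 0.0
```

Request:
{"name": "apply_moves", "arguments": {
  "series": "0 0 0 0 -1; 0 0 0 0 -1; 0 0 0 0 -1"
}}

```text
time: 12.75
tool_pos: [629.6, 163.2, 149.8]
tcp_rot: [-179.9, 0.0, 90.1]
ft_force: [0.0, -0.4, -1.1]
finger_gap: 85.1
grip_force: 0.0
```

```bash
python3 view.py a2
```

```text
[629.7 162.3 150.6] 84.93765522548507
```

View pics/a2.png

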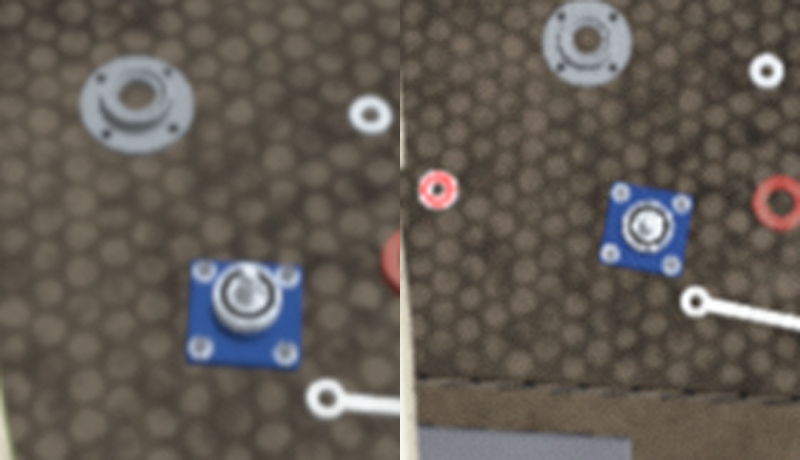

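The large bearing sits level on the axle (side 248,295; top 648,225). Next I'll grip the spacer, centring it with two grips at right angles.

Request:
{"name": "apply_moves", "arguments": {
  "series": "0 0 0.13 0 -1; 0 0 0.13 0 -1; 0 0 0.13 0 -1; 0 0 0.07 0 -1; 0 0 0.033 0 -1"
}}

```text
time: 13.27
tool_pos: [626.4, 161.4, -1.8]
tcp_rot: [-179.6, 0.1, 90.0]
ft_force: [-1.0, -0.3, -0.1]
finger_gap: 85.6
grip_force: 0.0
```

Request:
{"name": "apply_moves", "arguments": {
  "series": "0 0 0 0 1; 0 0 0 0 1; 0 0 0 0 1; 0 0 0 0 1; 0 0 0 0 1"
}}

```text
time: 13.68
tool_pos: [631.8, 163.7, 5.1]
tcp_rot: [179.8, -0.0, 90.1]
ft_force: [1.2, -0.6, 6.9]
finger_gap: 25.7
grip_force: 10.6
```

Request:
{"name": "apply_moves", "arguments": {
  "series": "0 0 0 0 1; 0 0 0 0 1; 0 0 0 0 -1; 0 0 0 0 -1; 0 0 0 0 -1"
}}

```text
time: 14.1
tool_pos: [630.3, 163.5, 3.0]
tcp_rot: [180.0, -0.0, 90.1]
ft_force: [0.2, 0.7, 0.6]
finger_gap: 59.2
grip_force: 0.0
```

Request:
{"name": "apply_moves", "arguments": {
  "series": "0 0 0 -0.0604 -1; 0 0 0 -0.0604 -1; 0 0 0 -0.0604 -1; 0 0 0 -0.0604 -1; 0 0 0 -0.0604 -1"
}}

```text
time: 14.52
tool_pos: [629.9, 163.5, 2.5]
tcp_rot: [-180.0, -0.0, 125.0]
ft_force: [-0.9, 0.2, -1.2]
finger_gap: 85.1
grip_force: 0.0
```

Request:
{"name": "apply_moves", "arguments": {
  "series": "0 0 0 -0.0604 -1; 0 0 0 -0.0604 -1; 0 0 0 -0.0604 -1; 0 0 0 -0.0604 -1; 0 0 0 -0.0604 -1"
}}

```text
time: 14.93
tool_pos: [629.9, 163.4, 2.5]
tcp_rot: [-180.0, -0.0, 159.6]
ft_force: [-0.6, -0.1, -0.5]
finger_gap: 85.7
grip_force: 0.0
```

Request:
{"name": "apply_moves", "arguments": {
  "series": "0 0 0 -0.0604 -1; 0 0 0 -0.0604 -1; 0 0 0 -0.0602 -1; 0 0 0 0 1; 0 0 0 0 1"
}}

```text
time: 15.35
tool_pos: [629.9, 163.4, 2.5]
tcp_rot: [-180.0, -0.0, 179.8]
ft_force: [0.0, -0.8, -0.4]
finger_gap: 63.6
grip_force: 0.0
```

Request:
{"name": "apply_moves", "arguments": {
  "series": "0 0 0 0 1; 0 0 0 0 1; 0 0 0 0 1; 0 0 0 0 1; 0 0 0 0 1"
}}

```text
time: 15.77
tool_pos: [630.3, 163.5, 2.9]
tcp_rot: [180.0, 0.0, 180.0]
ft_force: [-1.0, -0.7, 1.5]
finger_gap: 23.7
grip_force: 39.2
```

Request:
{"name": "apply_moves", "arguments": {
  "series": "0 0 0 0 1; 0 0 0 0 1; 0 0 0 0 1"
}}

```text
time: 16.02
tool_pos: [630.2, 163.5, 2.9]
tcp_rot: [180.0, 0.0, -180.0]
ft_force: [-0.2, 0.2, 2.9]
finger_gap: 23.7
grip_force: 39.3
```

Request:
{"name": "apply_moves", "arguments": {
  "series": "0 0 -0.05 0 1; 0 0 -0.12 0 1; 0 0 -0.12 0 1; 0 0 -0.12 0 1; 0 0 -0.08 0 1"
}}

```text
time: 16.43
tool_pos: [631.3, 163.7, 154.8]
tcp_rot: [180.0, 0.2, -180.0]
ft_force: [1.0, -0.1, 0.4]
finger_gap: 23.8
grip_force: 39.4
```

Request:
{"name": "apply_moves", "arguments": {
  "series": "0.068 -0.1051 0 0 1; 0.068 -0.1051 0 0 1; 0.068 -0.1051 0 0 1; 0.068 -0.1051 0 0 1; 0.068 -0.1051 0 0 1"
}}

```text
time: 16.85
tool_pos: [526.8, 4.7, 150.3]
tcp_rot: [-180.0, 0.0, -180.0]
ft_force: [0.8, -1.0, -0.1]
finger_gap: 23.9
grip_force: 39.4
```

Request:
{"name": "apply_moves", "arguments": {
  "series": "0.068 -0.1051 0 0 1; 0.068 -0.1051 0 0 1; 0.068 -0.1051 0 0 1; 0.068 -0.1051 0 0 1; 0.068 -0.1051 0 0 1"
}}

```text
time: 17.27
tool_pos: [424.9, -153.1, 150.5]
tcp_rot: [-180.0, 0.1, -180.0]
ft_force: [0.5, 0.0, -0.9]
finger_gap: 23.9
grip_force: 39.4
```

Request:
{"name": "apply_moves", "arguments": {
  "series": "0 0 0 0 1; 0 0 0.06 0 1; 0 0 0.06 0 1; 0 0 0.03 0 1; 0 0 0 0 1"
}}

```text
time: 17.68
tool_pos: [424.5, -151.0, 102.7]
tcp_rot: [179.9, -0.2, -180.0]
ft_force: [-0.6, 1.0, -1.1]
finger_gap: 23.3
grip_force: 39.4
```

Request:
{"name": "apply_moves", "arguments": {
  "series": "0 0 0 0 1; 0 0 0 0 1; 0 0 0 0 1"
}}

```text
time: 17.93
tool_pos: [427.0, -152.0, 105.9]
tcp_rot: [-180.0, 0.1, -180.0]
ft_force: [-0.2, -0.3, -0.6]
finger_gap: 23.7
grip_force: 39.4
```

Request:
{"name": "apply_moves", "arguments": {
  "series": "0 0 0.03 0 1; 0 0 0.03 0 1; 0 0 0.02 0 1; 0 0 0 0 1; 0 0 0 0 1"
}}

```text
time: 18.35
tool_pos: [425.4, -151.5, 79.6]
tcp_rot: [180.0, -0.1, -180.0]
ft_force: [-0.1, 0.8, 0.0]
finger_gap: 24.0
grip_force: 39.4
```

Request:
{"name": "apply_moves", "arguments": {
  "series": "0 0 0.015 0 1; 0 0 0.01 0 1; 0 0 0 0 1; 0 0 0 0 1"
}}

```text
time: 18.68
tool_pos: [425.7, -151.7, 72.7]
tcp_rot: [180.0, -0.0, -180.0]
ft_force: [-1.0, 0.9, -1.5]
finger_gap: 23.6
grip_force: 39.4
```

Request:
{"name": "apply_moves", "arguments": {
  "series": "0 0 0.01 0 1; 0 0 0.01 0 1; 0 0 0 0 1; 0 0 0 0 1"
}}

```text
time: 19.02
tool_pos: [425.7, -151.7, 66.5]
tcp_rot: [180.0, -0.1, -180.0]
ft_force: [-2.2, 1.0, -0.9]
finger_gap: 23.7
grip_force: 39.3
```

Request:
{"name": "apply_moves", "arguments": {
  "series": "0.0015 0 0.015 0 1; 0 0 0.015 0 1; 0 0 0 0 1; 0 0 0 0 1"
}}

```text
time: 19.35
tool_pos: [425.5, -151.9, 57.8]
tcp_rot: [180.0, -0.0, -180.0]
ft_force: [-0.9, 0.5, -1.6]
finger_gap: 23.4
grip_force: 39.4
```

Request:
{"name": "apply_moves", "arguments": {
  "series": "0 0 0.015 0 1; 0 0 0.007 0 1; 0 0 0 0 1; 0 0 0 0 1"
}}

```text
time: 19.68
tool_pos: [425.6, -151.9, 51.4]
tcp_rot: [180.0, -0.0, -180.0]
ft_force: [-1.1, 1.3, -1.9]
finger_gap: 24.1
grip_force: 39.4
```

Request:
{"name": "apply_moves", "arguments": {
  "series": "0 0 0.004 0 1; 0 0 0 0 1; 0 0 0 0 1"
}}

```text
time: 19.93
tool_pos: [425.6, -151.9, 50.4]
tcp_rot: [-180.0, -0.0, -180.0]
ft_force: [-2.1, 1.7, -0.5]
finger_gap: 23.7
grip_force: 39.5
```

Request:
{"name": "apply_moves", "arguments": {
  "series": "0 0 0.005 0 1; 0 0 0 0 1; 0 0 0 0 1"
}}

```text
time: 20.18
tool_pos: [425.6, -151.9, 48.8]
tcp_rot: [180.0, -0.0, -180.0]
ft_force: [-2.6, 2.0, 0.1]
finger_gap: 23.5
grip_force: 39.6
```

Request:
{"name": "apply_moves", "arguments": {
  "series": "0 0 0.003 0 1; 0 0 0 0 1; 0 0 0 0 1"
}}

```text
time: 20.43
tool_pos: [425.6, -151.9, 47.8]
tcp_rot: [180.0, -0.0, -180.0]
ft_force: [-3.1, 1.3, 0.5]
finger_gap: 23.4
grip_force: 39.6
```

Request:
{"name": "apply_moves", "arguments": {
  "series": "0.001 0.001 0.002 0 1; 0 0 0 0 1; 0 0 0 0 -1; 0 0 0 0 -1; 0 0 0 0 -1"
}}

```text
time: 20.85
tool_pos: [425.9, -151.9, 47.5]
tcp_rot: [-180.0, 0.1, -180.0]
ft_force: [-0.4, 0.1, -0.7]
finger_gap: 59.3
grip_force: 0.0
```

Request:
{"name": "apply_moves", "arguments": {
  "series": "0 0 0 0 -1; 0 0 -0.05 0 -1; 0 0 -0.12 0 -1; 0 0 -0.12 0 -1; 0 0 -0.06 0 -1"
}}

```text
time: 21.27
tool_pos: [427.0, -152.4, 156.6]
tcp_rot: [-179.9, 0.3, -180.0]
ft_force: [1.1, -0.7, 0.4]
finger_gap: 85.6
grip_force: 0.0
```

Request:
{"name": "apply_moves", "arguments": {
  "series": "-0.1157 0.0427 0 0 -1; -0.1157 0.0427 0 0 -1; -0.1157 0.0427 0 0 -1; -0.1157 0.0427 0 0 -1; -0.1157 0.0427 0 0 -1"
}}

```text
time: 21.68
tool_pos: [600.7, -86.7, 152.3]
tcp_rot: [-180.0, 0.0, -180.0]
ft_force: [-0.4, -0.9, 0.8]
finger_gap: 85.5
grip_force: 0.0
```

Request:
{"name": "apply_moves", "arguments": {
  "series": "-0.1157 0.0427 0 0 -1; 0 0 0 0 -1; 0 0 0 0 -1; 0 0 0 0 -1"
}}

```text
time: 22.02
tool_pos: [633.2, -74.7, 151.6]
tcp_rot: [-180.0, -0.1, -180.0]
ft_force: [-0.4, 0.8, -0.4]
finger_gap: 85.5
grip_force: 0.0
```

```bash
python3 view.py a3
```

```text
[632.9 -75.2 152.7] 85.08474051669062
```

View pics/a3.png

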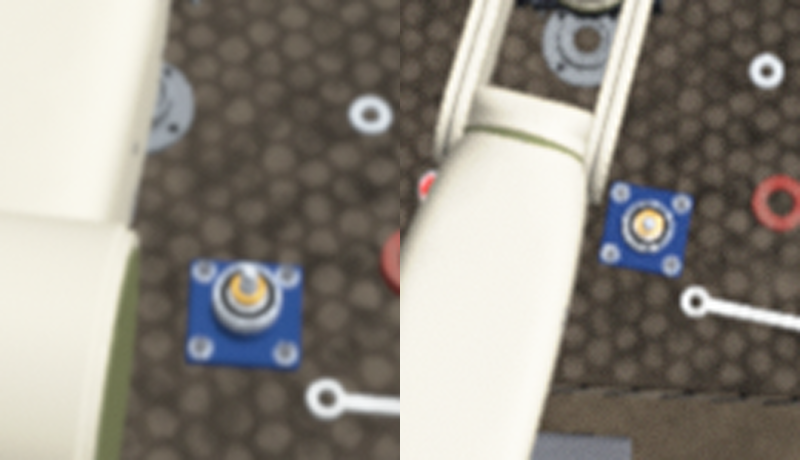

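The spacer is standing on the bearing, brass at (248,290) in the side view and (648,225) in the top view. Now the hub.

Request:
{"name": "apply_moves", "arguments": {
  "series": "0 0 0.13 0 -1; 0 0 0.13 0 -1; 0 0 0.13 0 -1; 0 0 0.06 0 -1; 0 0 0.027 0 -1",
  "squeeze": 40
}}

```text
time: 22.53
tool_pos: [629.7, -74.8, 5.4]
tcp_rot: [179.9, -0.3, 179.9]
ft_force: [-0.2, 0.6, -0.8]
finger_gap: 85.1
grip_force: 0.0
```

Request:
{"name": "apply_moves", "arguments": {
  "series": "0 0 0 0 -1; 0 0 0 0 0; 0 0 0 0 1; 0 0 0 0 1; 0 0 0 0 1"
}}

```text
time: 22.95
tool_pos: [635.8, -75.2, 13.1]
tcp_rot: [-179.9, 0.3, -180.0]
ft_force: [-3.6, 0.6, 6.5]
finger_gap: 60.7
grip_force: 41.8
```

Request:
{"name": "apply_moves", "arguments": {
  "series": "0 0 0 0 1; 0 0 0 0 1; 0 0 0 0 1; 0 0 0 0 -1; 0 0 0 0 -1"
}}

```text
time: 23.37
tool_pos: [635.2, -75.0, 11.5]
tcp_rot: [-180.0, 0.2, -180.0]
ft_force: [0.4, -0.2, -0.6]
finger_gap: 82.2
grip_force: 0.0
```

Request:
{"name": "apply_moves", "arguments": {
  "series": "0 0 0 0 -1; 0 0 0 0.0604 -1; 0 0 0 0.0604 -1; 0 0 0 0.0604 -1; 0 0 0 0.0604 -1"
}}

```text
time: 23.78
tool_pos: [633.9, -74.8, 9.6]
tcp_rot: [180.0, 0.0, 152.0]
ft_force: [-0.0, -0.6, 1.1]
finger_gap: 85.0
grip_force: 0.0
```

Request:
{"name": "apply_moves", "arguments": {
  "series": "0 0 0 0.0604 -1; 0 0 0 0.0604 -1; 0 0 0 0.0604 -1; 0 0 0 0.0604 -1; 0 0 0 0.0604 -1"
}}

```text
time: 24.2
tool_pos: [633.9, -74.8, 9.6]
tcp_rot: [180.0, 0.0, 117.4]
ft_force: [0.0, 0.0, 0.1]
finger_gap: 85.3
grip_force: 0.0
```

Request:
{"name": "apply_moves", "arguments": {
  "series": "0 0 0 0.0604 -1; 0 0 0 0.0604 -1; 0 0 0 0.0604 -1; 0 0 0 0.0606 -1; 0 0 0 0 -1"
}}

```text
time: 24.62
tool_pos: [633.9, -74.8, 9.6]
tcp_rot: [180.0, 0.0, 89.7]
ft_force: [0.2, 0.0, -0.0]
finger_gap: 85.4
grip_force: 0.0
```

Request:
{"name": "apply_moves", "arguments": {
  "series": "0 0 0 0 0; 0 0 0 0 1; 0 0 0 0 1; 0 0 0 0 1; 0 0 0 0 1",
  "squeeze": 60
}}

```text
time: 25.03
tool_pos: [634.3, -74.8, 10.0]
tcp_rot: [179.9, 0.0, 90.1]
ft_force: [-0.2, 0.7, 4.3]
finger_gap: 58.5
grip_force: 66.3
```

Request:
{"name": "apply_moves", "arguments": {
  "series": "0 0 0 0 1; 0 0 0 0 1; 0 0 0 0 1"
}}

```text
time: 25.28
tool_pos: [634.3, -74.8, 10.0]
tcp_rot: [179.9, 0.0, 90.1]
ft_force: [0.2, 0.5, 5.2]
finger_gap: 59.1
grip_force: 66.3
```

Request:
{"name": "apply_moves", "arguments": {
  "series": "0 0 -0.04 0 1; 0 0 -0.1 0 1; 0 0 -0.12 0 1; 0 0 -0.12 0 1; 0 0 -0.09 0 1"
}}

```text
time: 25.7
tool_pos: [633.4, -74.7, 152.9]
tcp_rot: [180.0, 0.0, 90.1]
ft_force: [1.3, -0.3, -3.5]
finger_gap: 59.1
grip_force: 66.8
```

Request:
{"name": "apply_moves", "arguments": {
  "series": "-0.0427 -0.116 0 0 1; -0.0427 -0.116 0 0 1; -0.0427 -0.116 0 0 1; -0.0427 -0.116 0 0 1; -0.0427 -0.116 0 0 1"
}}

```text
time: 26.12
tool_pos: [457.0, -138.6, 149.3]
tcp_rot: [-179.9, -0.0, 90.1]
ft_force: [-0.4, -0.7, -3.6]
finger_gap: 59.0
grip_force: 67.1
```

Request:
{"name": "apply_moves", "arguments": {
  "series": "-0.0427 -0.116 0 0 1; 0 0 0 0 1; 0 0 0.07 0 1; 0 0 0.07 0 1; 0 0 0 0 1"
}}

```text
time: 26.53
tool_pos: [421.3, -150.2, 104.0]
tcp_rot: [-179.6, -0.2, 90.0]
ft_force: [-1.7, 0.7, -6.0]
finger_gap: 58.6
grip_force: 67.5
```

Request:
{"name": "apply_moves", "arguments": {
  "series": "0 0 0 0 1; 0 0 0 0 1; 0 0 0 0 1"
}}

```text
time: 26.78
tool_pos: [425.6, -151.9, 109.6]
tcp_rot: [179.9, 0.0, 90.0]
ft_force: [0.7, -0.3, -4.9]
finger_gap: 58.6
grip_force: 67.5
```

Request:
{"name": "apply_moves", "arguments": {
  "series": "0 0 0.04 0 1; 0 0 0.04 0 1; 0 0 0.04 0 1; 0 0 0 0 1; 0 0 0 0 1"
}}

```text
time: 27.2
tool_pos: [424.9, -151.5, 72.6]
tcp_rot: [-180.0, -0.0, 90.0]
ft_force: [-0.9, 0.3, -4.9]
finger_gap: 58.7
grip_force: 67.5
```

Request:
{"name": "apply_moves", "arguments": {
  "series": "0 0 0.02 0 1; 0 0 0.02 0 1; 0 0 0.02 0 1; 0 0 0 0 1; 0 0 0 0 1"
}}

```text
time: 27.62
tool_pos: [424.3, -151.4, 53.7]
tcp_rot: [-179.9, -0.0, 90.0]
ft_force: [0.0, 0.5, -4.2]
finger_gap: 58.8
grip_force: 67.5
```

Request:
{"name": "apply_moves", "arguments": {
  "series": "0 0 0.015 0 1; 0 0 0.008 0 1; 0 0 0 0 1; 0 0 0 0 1"
}}

```text
time: 27.95
tool_pos: [424.7, -151.5, 47.1]
tcp_rot: [-180.0, -0.0, 90.0]
ft_force: [-0.7, 0.2, -3.7]
finger_gap: 58.5
grip_force: 67.5
```

Request:
{"name": "apply_moves", "arguments": {
  "series": "0 0 0.006 0 1; 0 0 0 0 1; 0 0 0 0 1"
}}

```text
time: 28.2
tool_pos: [424.8, -151.6, 45.5]
tcp_rot: [-180.0, -0.0, 90.0]
ft_force: [0.1, 1.1, -4.0]
finger_gap: 59.0
grip_force: 67.5
```

Request:
{"name": "apply_moves", "arguments": {
  "series": "0 0 0.005 0 1; 0 0 0 0 1; 0 0 0 0 -1; 0 0 0 0 -1; 0 0 0 0 -1"
}}

```text
time: 28.62
tool_pos: [425.4, -151.9, 44.6]
tcp_rot: [179.9, 0.0, 90.0]
ft_force: [0.3, -0.1, -1.4]
finger_gap: 85.4
grip_force: 0.0
```

Request:
{"name": "apply_moves", "arguments": {
  "series": "0 0 0 0 -1; 0 0 -0.05 0 -1; 0 0 -0.12 0 -1; 0 0 -0.12 0 -1; 0 0 -0.06 0 -1",
  "squeeze": 40
}}

```text
time: 29.03
tool_pos: [426.5, -152.4, 153.6]
tcp_rot: [179.7, 0.1, 90.0]
ft_force: [0.8, -0.0, 1.5]
finger_gap: 85.7
grip_force: 0.0
```

Request:
{"name": "apply_moves", "arguments": {
  "series": "0.1293 0.0179 0 0 -1; 0.1293 0.0179 0 0 -1; 0.1293 0.0179 0 0 -1; 0.1293 0.0179 0 0 -1; 0.1293 0.0179 0 0 -1"
}}

```text
time: 29.45
tool_pos: [451.8, 44.0, 149.6]
tcp_rot: [179.9, 0.0, 90.0]
ft_force: [0.8, -0.9, 0.3]
finger_gap: 85.5
grip_force: 0.0
```

Request:
{"name": "apply_moves", "arguments": {
  "series": "0.1293 0.0179 0 0 -1; 0 0 0 0 -1; 0 0 0 0 -1; 0 0 0 0 -1"
}}

```text
time: 29.78
tool_pos: [456.9, 81.1, 149.0]
tcp_rot: [-180.0, 0.0, 90.1]
ft_force: [0.5, -0.5, 0.2]
finger_gap: 85.3
grip_force: 0.0
```

```bash
python3 view.py a4
```

```text
[457.  80. 149.] 85.41465416373663
```

View pics/a4.png

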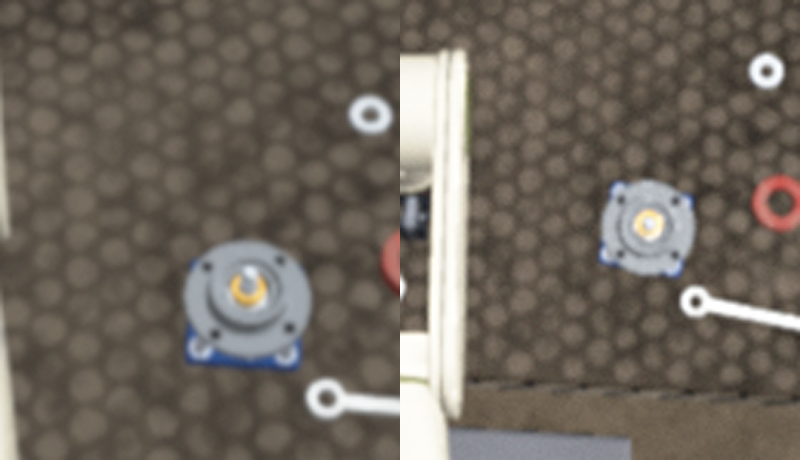

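The hub is over the stack, level, with the spacer showing through the bore (side 248,290). Next, the small bearing.

Request:
{"name": "apply_moves", "arguments": {
  "series": "0 0 0.13 0 -1; 0 0 0.13 0 -1; 0 0 0.12 0 -1; 0 0 0.07 0 -1; 0 0 0.032 0 -1"
}}

```text
time: 30.3
tool_pos: [453.9, 79.4, 0.7]
tcp_rot: [-179.7, 0.0, 89.9]
ft_force: [-0.6, 0.3, -0.1]
finger_gap: 85.6
grip_force: 0.0
```

Request:
{"name": "apply_moves", "arguments": {
  "series": "0 0 0 0 -1; 0 0 0 0 0; 0 0 0 0 1; 0 0 0 0 1; 0 0 0 0 1"
}}

```text
time: 30.72
tool_pos: [458.5, 81.2, 6.2]
tcp_rot: [179.8, -0.0, 90.0]
ft_force: [2.6, -0.8, 10.1]
finger_gap: 38.9
grip_force: 11.2
```

Request:
{"name": "apply_moves", "arguments": {
  "series": "0 0 0 0 1; 0 0 0 0 1; 0 0 0 0 1; 0 0 0 0 -1; 0 0 0 0 -1"
}}

```text
time: 31.13
tool_pos: [457.7, 81.3, 5.3]
tcp_rot: [179.9, -0.0, 90.0]
ft_force: [1.2, -0.5, 0.1]
finger_gap: 59.9
grip_force: 0.0
```

Request:
{"name": "apply_moves", "arguments": {
  "series": "0 0 0 0 -1; 0 0 0 -0.0604 -1; 0 0 0 -0.0604 -1; 0 0 0 -0.0604 -1; 0 0 0 -0.0604 -1"
}}

```text
time: 31.55
tool_pos: [456.9, 81.2, 4.4]
tcp_rot: [-180.0, -0.0, 118.0]
ft_force: [-0.4, 0.5, -1.0]
finger_gap: 85.3
grip_force: 0.0
```

Request:
{"name": "apply_moves", "arguments": {
  "series": "0 0 0 -0.0604 -1; 0 0 0 -0.0604 -1; 0 0 0 -0.0604 -1; 0 0 0 -0.0604 -1; 0 0 0 -0.0604 -1"
}}

```text
time: 31.97
tool_pos: [456.9, 81.2, 4.4]
tcp_rot: [-180.0, -0.0, 152.7]
ft_force: [0.2, 0.1, 0.2]
finger_gap: 85.5
grip_force: 0.0
```

Request:
{"name": "apply_moves", "arguments": {
  "series": "0 0 0 -0.0604 -1; 0 0 0 -0.0604 -1; 0 0 0 -0.0604 -1; 0 0 0 -0.0604 -1; 0 0 0 0 -1"
}}

```text
time: 32.38
tool_pos: [456.9, 81.2, 4.4]
tcp_rot: [180.0, -0.0, -179.7]
ft_force: [-0.4, 0.8, 0.6]
finger_gap: 85.7
grip_force: 0.0
```

Request:
{"name": "apply_moves", "arguments": {
  "series": "0 0 0 0 0; 0 0 0 0 1; 0 0 0 0 1; 0 0 0 0 1; 0 0 0 0 1"
}}

```text
time: 32.8
tool_pos: [457.0, 81.2, 4.9]
tcp_rot: [180.0, -0.0, 179.9]
ft_force: [-2.7, -0.1, 4.9]
finger_gap: 37.8
grip_force: 39.3
```

Request:
{"name": "apply_moves", "arguments": {
  "series": "0 0 0 0 1; 0 0 0 0 1; 0 0 0 0 1"
}}

```text
time: 33.05
tool_pos: [457.0, 81.2, 4.9]
tcp_rot: [180.0, -0.0, 179.9]
ft_force: [-2.9, -0.7, 6.0]
finger_gap: 37.3
grip_force: 39.3
```

Request:
{"name": "apply_moves", "arguments": {
  "series": "0 0 -0.04 0 1; 0 0 -0.1 0 1; 0 0 -0.12 0 1; 0 0 -0.12 0 1; 0 0 -0.1 0 1"
}}

```text
time: 33.47
tool_pos: [457.0, 81.2, 150.7]
tcp_rot: [180.0, 0.1, 179.9]
ft_force: [1.1, 0.0, -1.5]
finger_gap: 37.8
grip_force: 40.4
```

Request:
{"name": "apply_moves", "arguments": {
  "series": "0.0176 -0.1293 0 0 1; 0.0176 -0.1293 0 0 1; 0.0176 -0.1293 0 0 1; 0.0176 -0.1293 0 0 1; 0.0176 -0.1293 0 0 1"
}}

```text
time: 33.88
tool_pos: [429.9, -114.3, 148.5]
tcp_rot: [-180.0, 0.0, 180.0]
ft_force: [-0.3, -0.9, -0.9]
finger_gap: 37.4
grip_force: 40.4
```

Request:
{"name": "apply_moves", "arguments": {
  "series": "0.0176 -0.1293 0 0 1; 0 0 0 0 1; 0 0 0.07 0 1; 0 0 0.07 0 1; 0 0 0 0 1"
}}

```text
time: 34.3
tool_pos: [422.4, -150.5, 102.3]
tcp_rot: [179.8, -0.3, 179.9]
ft_force: [-1.4, 0.2, -2.2]
finger_gap: 37.0
grip_force: 40.5
```

Request:
{"name": "apply_moves", "arguments": {
  "series": "0 0 0 0 1; 0 0 0 0 1; 0 0 0 0 1"
}}

```text
time: 34.55
tool_pos: [426.2, -151.7, 107.9]
tcp_rot: [-179.9, 0.1, -180.0]
ft_force: [0.1, 0.1, -0.5]
finger_gap: 37.2
grip_force: 40.5
```

Request:
{"name": "apply_moves", "arguments": {
  "series": "0 0 0.03 0 1; 0 0 0.02 0 1; 0 0 0 0 1; 0 0 0 0 1; 0 0 0 0 1"
}}

```text
time: 34.97
tool_pos: [425.2, -151.5, 91.3]
tcp_rot: [180.0, -0.0, 180.0]
ft_force: [-0.6, 0.0, -1.3]
finger_gap: 37.4
grip_force: 40.5
```

Request:
{"name": "apply_moves", "arguments": {
  "series": "0 0 0.02 0 1; 0 0 0.015 0 1; 0 0 0 0 1; 0 0 0 0 1; 0 0 0 0 1"
}}

```text
time: 35.38
tool_pos: [425.2, -151.6, 80.8]
tcp_rot: [180.0, -0.0, 180.0]
ft_force: [-0.6, 0.9, -1.5]
finger_gap: 37.5
grip_force: 40.5
```

Request:
{"name": "apply_moves", "arguments": {
  "series": "0 0 0.015 0 1; 0 0 0.015 0 1; 0 0 0 0 1; 0 0 0 0 1; 0 0 0 0 1"
}}

```text
time: 35.8
tool_pos: [425.2, -151.6, 71.8]
tcp_rot: [180.0, -0.0, 180.0]
ft_force: [-0.5, -0.3, -1.3]
finger_gap: 37.6
grip_force: 40.6
```

Request:
{"name": "apply_moves", "arguments": {
  "series": "0 0 0.015 0 1; 0 0 0.005 0 1; 0 0 0 0 1; 0 0 0 0 1; 0 0 0 0 1"
}}

```text
time: 36.22
tool_pos: [425.4, -151.7, 66.0]
tcp_rot: [-180.0, 0.0, 180.0]
ft_force: [0.1, 0.1, -1.0]
finger_gap: 37.2
grip_force: 40.6
```

Request:
{"name": "apply_moves", "arguments": {
  "series": "0 0 0.006 0 1; 0 0 0 0 1; 0 0 0 0 1"
}}

```text
time: 36.47
tool_pos: [425.2, -151.6, 64.0]
tcp_rot: [180.0, -0.0, 180.0]
ft_force: [-0.4, 0.4, -0.3]
finger_gap: 37.3
grip_force: 40.6
```

Request:
{"name": "apply_moves", "arguments": {
  "series": "0 0 0.004 0 1; 0 0 0 0 1; 0 0 0 0 1"
}}

```text
time: 36.72
tool_pos: [425.2, -151.6, 62.9]
tcp_rot: [-180.0, -0.0, 180.0]
ft_force: [0.2, 0.1, -0.9]
finger_gap: 37.2
grip_force: 40.6
```

Request:
{"name": "apply_moves", "arguments": {
  "series": "0 0 0.002 0 1; 0 0 0 0 1; 0 0 0 0 -1; 0 0 0 0 -1; 0 0 0 0 -1"
}}

```text
time: 37.13
tool_pos: [425.4, -151.7, 62.5]
tcp_rot: [-180.0, 0.0, 180.0]
ft_force: [0.6, -0.4, 0.6]
finger_gap: 72.3
grip_force: 0.0
```

Request:
{"name": "apply_moves", "arguments": {
  "series": "0 0 0 0 -1; 0 0 -0.05 0 -1; 0 0 -0.12 0 -1; 0 0 -0.12 0 -1; 0 0 0 0 -1"
}}

```text
time: 37.55
tool_pos: [429.1, -153.4, 157.0]
tcp_rot: [-179.7, 0.6, 180.0]
ft_force: [1.4, -1.0, 0.4]
finger_gap: 85.2
grip_force: 0.0
```

Request:
{"name": "apply_moves", "arguments": {
  "series": "-0.1041 -0.0713 0 0 -1; -0.1041 -0.0713 0 0 -1; -0.1041 -0.0713 0 0 -1; -0.1041 -0.0713 0 0 -1; -0.1041 -0.0713 0 0 -1"
}}

```text
time: 37.97
tool_pos: [582.9, -259.6, 149.0]
tcp_rot: [-180.0, 0.0, 180.0]
ft_force: [-0.1, -0.2, 0.7]
finger_gap: 85.2
grip_force: 0.0
```

Request:
{"name": "apply_moves", "arguments": {
  "series": "-0.1041 -0.0713 0 0 -1; 0 0 0 0 -1; 0 0 0 0 -1; 0 0 0 0 -1"
}}

```text
time: 38.3
tool_pos: [612.2, -279.7, 148.4]
tcp_rot: [180.0, -0.1, 180.0]
ft_force: [0.1, 0.6, 0.6]
finger_gap: 85.0
grip_force: 0.0
```

```bash
python3 view.py a5
```

```text
[ 612.1 -279.4  150. ] 85.01774452995409
```

View pics/a5.png

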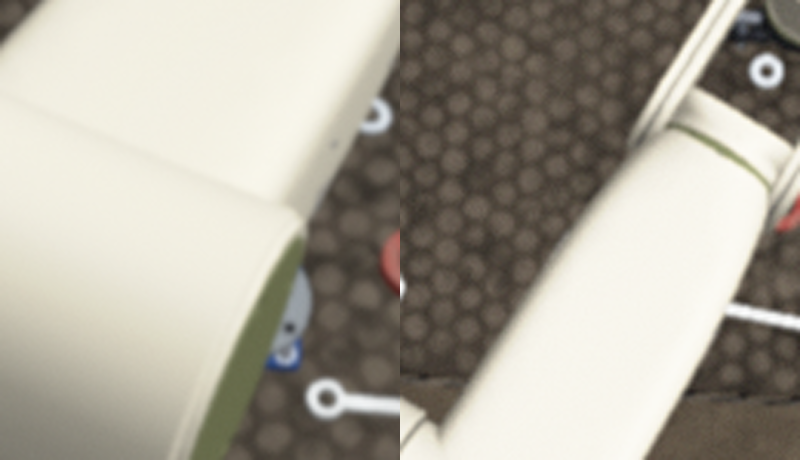

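The forearm covers the axle in both views (only the hub edge at 290,300 shows in the side view), while the washer is visible at (766,70). Going on to the washer.

Request:
{"name": "apply_moves", "arguments": {
  "series": "0 0 0.13 0 -1; 0 0 0.13 0 -1; 0 0 0.12 0 -1; 0 0 0.07 0 -1; 0 0 0.035 0 -1"
}}

```text
time: 38.82
tool_pos: [609.7, -278.0, 0.7]
tcp_rot: [179.9, -0.2, -180.0]
ft_force: [-1.3, 0.3, -0.5]
finger_gap: 85.3
grip_force: 0.0
```

Request:
{"name": "apply_moves", "arguments": {
  "series": "0 0 0.008 0 -1; 0 0 0 0 -1; 0 0 0 0 -1; 0 0 0 0 -1; 0 0 0 0 -1"
}}

```text
time: 39.23
tool_pos: [614.1, -280.8, 4.0]
tcp_rot: [-179.9, 0.2, 180.0]
ft_force: [-0.2, -0.4, 0.1]
finger_gap: 85.6
grip_force: 0.0
```

Request:
{"name": "apply_moves", "arguments": {
  "series": "0 0 0 0 0; 0 0 0 0 1; 0 0 0 0 1; 0 0 0 0 1; 0 0 0 0 1"
}}

```text
time: 39.65
tool_pos: [612.7, -280.1, 2.0]
tcp_rot: [-180.0, 0.0, 180.0]
ft_force: [-2.6, 0.1, 3.8]
finger_gap: 32.7
grip_force: 39.3
```

Request:
{"name": "apply_moves", "arguments": {
  "series": "0 0 0 0 1; 0 0 0 0 1; 0 0 0 0 1; 0 0 0 0 1"
}}

```text
time: 39.98
tool_pos: [612.7, -280.1, 2.0]
tcp_rot: [-180.0, 0.0, 180.0]
ft_force: [-1.8, 1.1, 5.2]
finger_gap: 32.6
grip_force: 39.2
```

Request:
{"name": "apply_moves", "arguments": {
  "series": "0 0 0 0 -1; 0 0 0 0 -1; 0 0 0 0 -1; 0 0 0 0.0604 -1; 0 0 0 0.0604 -1"
}}

```text
time: 40.4
tool_pos: [612.5, -279.9, 1.1]
tcp_rot: [180.0, -0.0, 165.9]
ft_force: [0.0, -0.0, 0.5]
finger_gap: 85.3
grip_force: 0.0
```

Request:
{"name": "apply_moves", "arguments": {
  "series": "0 0 0 0.0604 -1; 0 0 0 0.0604 -1; 0 0 0 0.0604 -1; 0 0 0 0.0604 -1; 0 0 0 0.0604 -1"
}}

```text
time: 40.82
tool_pos: [612.5, -279.9, 1.1]
tcp_rot: [-180.0, -0.0, 131.2]
ft_force: [-0.1, -0.1, 0.5]
finger_gap: 85.4
grip_force: 0.0
```

Request:
{"name": "apply_moves", "arguments": {
  "series": "0 0 0 0.0604 -1; 0 0 0 0.0604 -1; 0 0 0 0.0604 -1; 0 0 0 0.0604 -1; 0 0 0 0.0604 -1"
}}

```text
time: 41.23
tool_pos: [612.5, -279.9, 1.1]
tcp_rot: [-180.0, -0.0, 96.6]
ft_force: [-0.4, 0.4, 0.3]
finger_gap: 85.4
grip_force: 0.0
```

Request:
{"name": "apply_moves", "arguments": {
  "series": "0 0 0 0.0604 -1; 0 0 0 0 -1; 0 0 0 0 0; 0 0 0 0 1; 0 0 0 0 1"
}}

```text
time: 41.65
tool_pos: [612.6, -280.0, 1.3]
tcp_rot: [-180.0, -0.0, 90.2]
ft_force: [0.5, -0.6, 0.3]
finger_gap: 51.4
grip_force: 0.0
```

Request:
{"name": "apply_moves", "arguments": {
  "series": "0 0 0 0 1; 0 0 0 0 1; 0 0 0 0 1; 0 0 0 0 1; 0 0 0 0 1"
}}

```text
time: 42.07
tool_pos: [612.8, -280.1, 1.9]
tcp_rot: [180.0, 0.0, 90.0]
ft_force: [-1.4, 1.7, 5.7]
finger_gap: 32.4
grip_force: 39.5
```

Request:
{"name": "apply_moves", "arguments": {
  "series": "0 0 -0.04 0 1; 0 0 -0.1 0 1; 0 0 -0.12 0 1; 0 0 -0.12 0 1; 0 0 -0.1 0 1"
}}

```text
time: 42.48
tool_pos: [613.0, -280.2, 148.6]
tcp_rot: [179.9, 0.1, 90.0]
ft_force: [0.0, -0.2, 0.7]
finger_gap: 32.5
grip_force: 39.8
```

Request:
{"name": "apply_moves", "arguments": {
  "series": "0.0714 -0.1041 0 0 1; 0.0714 -0.1041 0 0 1; 0.0714 -0.1041 0 0 1; 0.0714 -0.1041 0 0 1; 0.0714 -0.1041 0 0 1"
}}

```text
time: 42.9
tool_pos: [455.0, -172.0, 145.5]
tcp_rot: [180.0, 0.0, 90.0]
ft_force: [-0.1, -0.2, 0.7]
finger_gap: 32.4
grip_force: 39.8
```

Request:
{"name": "apply_moves", "arguments": {
  "series": "0.0714 -0.1041 0 0 1; 0 0 0 0 1; 0 0 0.07 0 1; 0 0 0.07 0 1; 0 0 0 0 1"
}}

```text
time: 43.32
tool_pos: [422.8, -150.3, 100.3]
tcp_rot: [-179.8, -0.1, 90.0]
ft_force: [-0.3, 0.8, -1.0]
finger_gap: 32.4
grip_force: 39.9
```

Request:
{"name": "apply_moves", "arguments": {
  "series": "0 0 0 0 1; 0 0 0 0 1; 0 0 0 0 1; 0 0 0 0 1; 0 0 0 0 1"
}}

```text
time: 43.73
tool_pos: [425.9, -151.8, 104.4]
tcp_rot: [179.9, 0.0, 90.0]
ft_force: [-0.7, -0.1, -0.8]
finger_gap: 32.4
grip_force: 39.9
```

Request:
{"name": "apply_moves", "arguments": {
  "series": "0 0 0.02 0 1; 0 0 0.02 0 1; 0 0 0 0 1; 0 0 0 0 1; 0 0 0 0 1"
}}

```text
time: 44.15
tool_pos: [425.0, -151.4, 91.1]
tcp_rot: [-180.0, -0.0, 90.0]
ft_force: [0.4, -0.7, -0.1]
finger_gap: 32.7
grip_force: 39.9
```

Request:
{"name": "apply_moves", "arguments": {
  "series": "0 0 0.015 0 1; 0 0 0.01 0 1; 0 0 0 0 1; 0 0 0 0 1; 0 0 0 0 1"
}}

```text
time: 44.57
tool_pos: [425.2, -151.5, 83.9]
tcp_rot: [-180.0, -0.0, 90.0]
ft_force: [0.6, 0.1, -1.2]
finger_gap: 32.6
grip_force: 39.9
```

Request:
{"name": "apply_moves", "arguments": {
  "series": "0 0 0.01 0 1; 0 0 0.01 0 1; 0 0 0 0 1; 0 0 0 0 1; 0 0 0 0 1"
}}

```text
time: 44.98
tool_pos: [425.2, -151.4, 77.8]
tcp_rot: [-180.0, -0.0, 90.0]
ft_force: [0.5, -0.8, -0.7]
finger_gap: 32.8
grip_force: 39.9
```

Request:
{"name": "apply_moves", "arguments": {
  "series": "0 0 0.01 0 1; 0 0 0 0 1; 0 0 0 0 1; 0 0 0 0 1"
}}

```text
time: 45.32
tool_pos: [425.2, -151.5, 74.9]
tcp_rot: [-180.0, -0.0, 90.0]
ft_force: [0.1, -0.0, 0.4]
finger_gap: 32.5
grip_force: 39.9
```

Request:
{"name": "apply_moves", "arguments": {
  "series": "0 0 0.006 0 1; 0 0 0 0 1; 0 0 0 0 1"
}}

```text
time: 45.57
tool_pos: [425.1, -151.4, 73.0]
tcp_rot: [-180.0, -0.0, 90.0]
ft_force: [0.3, -0.5, 0.1]
finger_gap: 32.4
grip_force: 39.9
```

Request:
{"name": "apply_moves", "arguments": {
  "series": "0 0 0.004 0 1; 0 0 0.002 0 1; 0 0 0 0 1; 0 0 0 0 1"
}}

```text
time: 45.9
tool_pos: [425.2, -151.5, 71.2]
tcp_rot: [-180.0, -0.0, 90.0]
ft_force: [-0.2, 0.2, -1.3]
finger_gap: 33.1
grip_force: 39.9
```

Request:
{"name": "apply_moves", "arguments": {
  "series": "0 0 0 0 -1; 0 0 0 0 -1; 0 0 0 0 -1; 0 0 0 0 -1; 0 0 -0.05 0 -1"
}}

```text
time: 46.32
tool_pos: [423.3, -150.6, 83.8]
tcp_rot: [-179.8, -0.1, 90.0]
ft_force: [-0.6, 0.7, 0.5]
finger_gap: 85.5
grip_force: 0.0
```

Request:
{"name": "apply_moves", "arguments": {
  "series": "0 0 -0.12 0 -1; 0 0 -0.12 0 -1; 0.12 0 0 0 -1; 0.12 0 0 0 -1; 0.12 0 0 0 -1"
}}

```text
time: 46.73
tool_pos: [425.7, -42.9, 159.5]
tcp_rot: [179.9, 0.0, 89.9]
ft_force: [0.8, -0.1, -1.1]
finger_gap: 85.2
grip_force: 0.0
```

Request:
{"name": "apply_moves", "arguments": {
  "series": "0.12 0 0 0 -1; 0.12 0 0 0 -1; 0.12 0 0 0 -1; 0.12 0 0 0 -1; 0 0 0 0 -1"
}}

```text
time: 47.15
tool_pos: [424.7, 106.0, 158.6]
tcp_rot: [180.0, -0.2, 90.3]
ft_force: [0.2, -0.7, -0.1]
finger_gap: 85.4
grip_force: 0.0
```

```bash
python3 view.py a6; python3 - <<'E'
from h import *
for n in("side","top"):
    a=dict(np.load(f"a6_{n}.npz"));W=cloud(a);r=np.hypot(W[...,0]-425.4,W[...,1]+151.6);z=W[...,2]
    for lo,hi in((0,5),(9,16),(22,29),(36,46)):
        m=(r>lo)&(r<hi);print(n,lo,hi,m.sum(),np.percentile(z[m],[25,50,75]).round(1))
E
```

```text
[424.9 101.8 158.3] 85.23666658390424
side 0 5 15 [79.9 82.3 84.6]
side 9 16 84 [71.9 73.2 74.9]
side 22 29 150 [57.8 59.1 60.8]
side 36 46 436 [38.4 40.6 42.2]
top 0 5 8 [80.2 83.1 86.8]
top 9 16 53 [73.9 76.2 78.8]
top 22 29 104 [59.2 61.9 64.5]
top 36 46 231 [40.8 43.8 46. ]
```

View pics/a6.png

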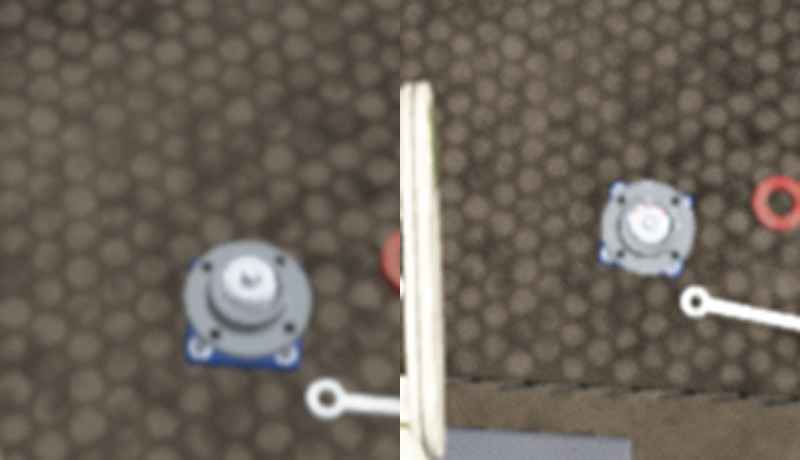

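The full stack is on the axle and level, with the washer on top (side 248,278; top 650,222). The measured depths match the expected tops of 75, 61 and 42 mm, allowing for each camera's bias. Handing in.

```bash
python3 -c "
from bench import *
print(hand_in())"
```

```text
the job is handed in; nothing more can be done
None
```

I built the hub up on the stub axle in the order given and handed it in at about 47 s. All five parts looked home, level and released in the last pictures; the hand-in gave no verdict, and I made no final check that the tape, tin and spark plug are still in place, though nothing showed contact with them.

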